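Sort the blood-draw bench: tubes by cap colour, beaker to its stack

ROBOT

A 6-joint arm with a two-finger parallel gripper is mounted at the origin on the work surface. World frame = base frame: x ahead of the robot, y to its left, z up, the work surface at z = 0. Lengths are in m, angles in rad, forces in N, time in s.
With the tool pointing down it reaches from about 0.3 to 0.775 m from the base axis. Payload 14.6 kg.
Tool frame: the origin (TCP) lies on the centre line of the jaws, within the pads' length; the fingertips stand 11 mm ahead of it and the grasp point (between the pads) lies 8 mm behind it; y points along the fingers, x is the direction in which the jaws open and shut, and the axes are right-handed (so a half turn about y gives the same grasp; the last joint's range is limited). The gripper opens to 94 mm and grips with 3 to 60 N. Pads are 16 mm wide; open, the fingers measure 119 mm over their backs; the gripper's body (75 mm by 177 mm) begins 78 mm behind the grasp point.
Start: joints at [1.036, 0.3, 1.521, -0, 1.321, -0.067], TCP at [0.248, 0.491, 0.216] pointing down, gripper open.
Joint ranges: [-3.03, 3.03], [-0.79, 2.21], [0.23, 2.52], [-1.04, 4.18], [0, 3.07], [-2.55, 2.55]. Speed limits (rad/s): [2.22, 2.22, 2.57, 3.14, 3.14, 3.14].

INTERFACE

Orientations are given as [roll, pitch, yaw] about the fixed x, y, z axes, in that order (R = Rz(yaw) Ry(pitch) Rx(roll)).
In Python, from station import ctrl, imaging gives the robot as it stands. The module is installed in compiled form; this text tells all that it offers.
- The arm moves only by the tool apply_moves, never from a script. Its argument "deltas" is a list of rows, each an object with "dp": the shift along the tool's x, y, z in m, a list of three; "roll": the turn about the tool's y in rad; "grip": the closure, from -1 (fully open) to 1 (shut). In form: [{"dp": [tx, ty, tz], "roll": roll, "grip": grip}, ...]. A call has 1 to 10 rows; each row shifts and turns the commanded pose from where the row before left it, along the tool's axes as they then stand; what a row does not reach is not made up. A row lasts 1/8 s, in which the tool goes at most 62.5 mm and 10.7 degrees, less where a joint would pass 70% of its speed; a pose out of reach is approached as far as the arm can. A call with a gripper value outside its range is refused whole. The fingers move at their own pace and stop on an object; "newtons" is the grip in N (left out, the last holds). Time passes only in rows, so rows that do not move let the fingers close. It gives the time, the measured TCP pose, the force and the opening at its end, in the units of the state.
- ctrl.get_obs(): the state, without advancing time (a new reading comes with each control period).
- imaging.camera(name): name is "scene" or "top" or "wrist"; returns the picture (384x512x3 uint8, blue, green, red); there is no depth.
- imaging.camera_info(name): a dict with "K" (3x3 intrinsics, pixels), "world_from_camera" (4x4, takes a point from camera to world coordinates). Camera axes: x right, y down, z forward; pixel columns grow to the right and rows downward; lengths in m; the calibration is good to about 2 mm. A picture is of the moment at which its call begins: read the wrist's pose just before it. camera_info takes no time and is no camera call; for the wrist camera it gives the pose at the moment of the call.
- ctrl.hand_in(): hands the job in, once; it reports no verdict.
The state is a dict: "time_s": time; "qpos": joint angles; "joint_vel": joint speeds; "tau": joint torques, N m; "ee_pos": TCP position; "eef_rot": TCP orientation; "force": force on the tool from outside, world axes, zero at the start; "moment": the same for the moment, N m; "grip_width": finger opening in m.
Only numpy, scipy, OpenCV 4.12 (cv2) and the standard library are available. Lean on these libraries where they do the work, as an engineer would, in place of code of your own. Each camera call takes 0.05 s, during which the arm holds its last target. There are 200 camera calls.

TASK

Clear the samples off the bench: stand each loose tube upright in the empty pocket of the rack of its own cap colour, and nest the loose beaker, mouth up, in the beaker on the grey base. Set the beaker in loosely and let go, neither pressing nor dropping it in, so that it does not wedge; do not tip any tube or the beaker over, and leave the pump bottle and the tape roll where they are.

Things in the scene. Friction and masses are not known exactly. Their poses are not given: they have to be found in the camera images.
- yellow_tube: loose upright sample tube with yellow screw cap, grey body with white label; foot 29 mm diameter, body 27 mm, cap 32 mm diameter from 68 to 90 mm up, 90 mm tall in all, about 60 g, flat foot so it stands by itself. Origin: centre of its underside, z up the tube. Grip it across the cap from above.
- purple_tube: loose upright sample tube with purple screw cap, grey body with white label; foot 29 mm diameter, body 27 mm, cap 32 mm diameter from 68 to 90 mm up, 90 mm tall in all, about 60 g, flat foot so it stands by itself. Origin: centre of its underside, z up the tube. Grip it across the cap from above.
- red_tube: loose upright sample tube with red screw cap, grey body with white label; foot 29 mm diameter, body 27 mm, cap 32 mm diameter from 68 to 90 mm up, 90 mm tall in all, about 60 g, flat foot so it stands by itself. Origin: centre of its underside, z up the tube. Grip it across the cap from above.
- yellow_rack: fixed white foam rack with an empty square pocket (yellow floor and rim) and four fixed slim yellow-capped tubes. Origin: on the bench under the pocket's centre. Pocket 52 mm square, floor 6 mm, wall tops 34 mm up, walls 5 mm. Slim tubes (caps 18 mm wide, tops 100 mm up) at y = 60 and 84 mm, x = +-16 mm, so the pocket's -x, +x and -y sides are free. Rack spans x +-31, y -31 to 97 mm.
- purple_rack: fixed white foam rack with an empty square pocket (purple floor and rim) and four fixed slim purple-capped tubes. Origin: on the bench under the pocket's centre. Pocket 52 mm square, floor 6 mm, wall tops 34 mm up, walls 5 mm. Slim tubes (caps 18 mm wide, tops 100 mm up) at y = 60 and 84 mm, x = +-16 mm, so the pocket's -x, +x and -y sides are free. Rack spans x +-31, y -31 to 97 mm.
- red_rack: fixed white foam rack with an empty square pocket (red floor and rim) and four fixed slim red-capped tubes. Origin: on the bench under the pocket's centre. Pocket 52 mm square, floor 6 mm, wall tops 34 mm up, walls 5 mm. Slim tubes (caps 18 mm wide, tops 100 mm up) at y = 60 and 84 mm, x = +-16 mm, so the pocket's -x, +x and -y sides are free. Rack spans x +-31, y -31 to 97 mm.
- beaker: loose pale blue tapered open beaker, mouth up, outer diameter 40 mm at the foot and 61 mm at the rim, 80 mm tall, wall 4 mm, about 45 g. Origin: centre of its underside, z up. Grip it across the outside, near the rim.
- beaker_stack: fixed beaker like the loose one, mouth up on a round grey base (76 mm wide, 10 mm high). Origin: on the bench under the base's centre; rim 90 mm up, mouth 53 mm inside. The loose beaker nested in it rests on the tapered walls, its foot about 44 mm above this origin, its rim 34 mm above the lower rim: keep the fingertips above the lower rim and let go at or a few mm above that height.
- pump_bottle: bystander: loose white pump bottle, 60 mm diameter, 166 mm tall, origin at the centre of its underside, spout along its -x, reaching 35 mm
- tape_roll: bystander: loose white roll of tape lying flat, 70 mm outer diameter, 25 mm high, origin at the centre of its underside

How it is judged:
At the end, for the whole second after the job is handed in: Each tube stands upright (0.12 rad) on the floor of its own colour's pocket, within 17 mm of its centre; the beaker is nested upright (0.12 rad) in the stacked one, within 8 mm of centre, foot 36 to 50 mm above the stack's origin; all at rest; bottle and tape within 25 mm of their starts (horizontal distance between yellow_tube and yellow_rack below 0.017 m and z of yellow_tube in the frame of yellow_rack below 0.012 m and angle between each of yellow_tube, purple_tube, red_tube, beaker's own z axis and vertical below 0.12 rad and horizontal distance between purple_tube and purple_rack below 0.017 m and z of purple_tube in the frame of purple_rack below 0.012 m and horizontal distance between red_tube and red_rack below 0.017 m and z of red_tube in the frame of red_rack below 0.012 m and horizontal distance between beaker and beaker_stack below 0.008 m and z of beaker in the frame of beaker_stack between 0.036 and 0.05 m and linear speed of each of yellow_tube, purple_tube, red_tube, beaker below 0.02 m/s and distance of each of pump_bottle, tape_roll from where it was at the start of the episode below 0.025 m); the robot touches nothing.
It fails at once if a tube or the beaker is tipped over (0.7 rad) (angle between any of yellow_tube, purple_tube, red_tube, beaker's own z axis and vertical above 0.7 rad).
It fails at once if the pump bottle or the tape roll is pushed over 25 mm or tipped (distance of any of pump_bottle, tape_roll from where it was at the start of the episode above 0.025 m or angle between any of pump_bottle, tape_roll's own z axis and vertical above 0.7 rad).
It fails at once if the beaker is pressed or dropped hard into the stacked one, so that it wedges (over 60 N on its walls) (contact force between beaker and beaker_stack above 60 N).
It also fails if it takes over 99 s, if anything falls off the work surface, if the arm or the gripper's body presses on something with over 40 N, if the wrist force passes 120 N, or if a joint passes its speed limit or range.

## Working session

There is one attempt and no reset: what is moved stays moved. The work goes in short steps, Python scripts to look and compute and a tool call to move; the robot and the scene stay as the last step left them, time stands still between calls to the robot, and variables do not carry over. Pictures are saved under pics/ and viewed, about 12 in all and at most 16, crops included, and the job is handed in when it is done.

Besides the shell and the picture viewer there is one more tool, called after "Call:" as name(argument=value, ...) on one line, values as JSON. apply_moves: Moves the arm, as the interface text tells. Its arguments: {"type":"object","properties":{"deltas":{"type":"array"},"newtons":{"type":"number"}},"required":["deltas"]}

```bash
mkdir -p pics; cat > h.py <<'E'
from station import ctrl, imaging
import numpy as np, cv2
def snap(n,f):
    i=imaging.camera_info(n); im=imaging.camera(n); cv2.imwrite('pics/'+f,im); return im,i
def ray(i,uv,z):
    K=np.array(i['K']);T=np.array(i['world_from_camera'])
    d=T[:3,:3]@np.linalg.solve(K,[uv[0],uv[1],1]); o=T[:3,3]
    return o+d*(z-o[2])/d[2]
def proj(i,p):
    K=np.array(i['K']);T=np.array(i['world_from_camera'])
    c=T[:3,:3].T@(np.array(p)-T[:3,3]); return (K@c/c[2])[:2]
E
python3 - <<'E'
from h import *
for n in('scene','top','wrist'):
    im,i=snap(n,n+'0.png'); print(n,np.round(i['K'],1).tolist(),np.round(i['world_from_camera'],3).tolist())
print(ctrl.get_obs())
E
```

```text
scene [[411.6, 0.0, 246.5], [0.0, 411.6, 189.4], [0.0, 0.0, 1.0]] [[-0.602, 0.566, -0.563, 1.156], [0.798, 0.41, -0.441, 0.506], [-0.019, -0.715, -0.699, 0.833], [0.0, 0.0, 0.0, 1.0]]
top [[404.0, 0.0, 253.9], [0.0, 404.0, 192.8], [0.0, 0.0, 1.0]] [[0.013, -0.996, 0.085, 0.365], [-1.0, -0.014, -0.018, 0.017], [0.019, -0.085, -0.996, 1.531], [0.0, 0.0, 0.0, 1.0]]
wrist [[280.3, 0.0, 252.8], [0.0, 280.3, 198.0], [0.0, 0.0, 1.0]] [[0.45, 0.863, 0.23, 0.182], [0.893, -0.434, -0.118, 0.526], [-0.002, 0.258, -0.966, 0.383], [0.0, 0.0, 0.0, 1.0]]
{'time_s': 0.15, 'qpos': array([ 1.03642217e+00,  3.00331984e-01,  1.52143610e+00,  1.00026829e-05,
        1.32068423e+00, -6.65980883e-02]), 'joint_vel': array([ 0.0002109 , -0.00183735, -0.00167714,  0.00044406,  0.00309134,
        0.00144816]), 'tau': array([ 1.97501417e-04, -5.31958401e+01, -3.52824032e+01,  7.07638613e-02,
        2.36194523e-02, -1.42146068e-04]), 'ee_pos': array([0.24790075, 0.49075508, 0.21602397]), 'eef_rot': array([-1.57072945e+00,  8.57108852e-04,  1.10301780e+00]), 'force': array([-0.68433503,  1.45715729, -0.06570053]), 'moment': array([-0.04634728, -0.01429338, -0.01139509]), 'grip_width': 0.09394612542207685}
```

View pics/top0.png

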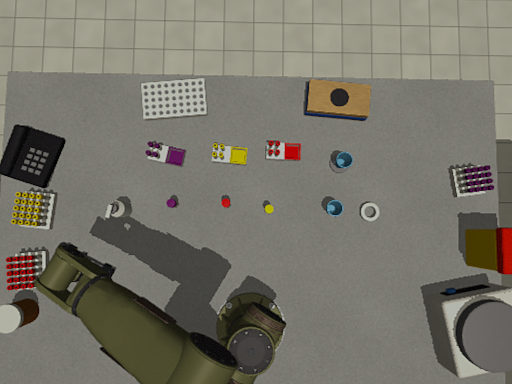

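View pics/scene0.png

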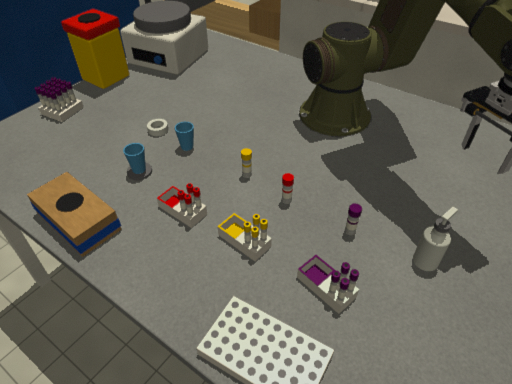

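The top view shows tubes purple (172,203), red (226,202) and yellow (269,209). Pockets are purple (176,157), yellow (239,155) and red (293,152). The loose beaker is at (334,208), the stack at (343,160), the tape at (370,211) and the bottle at (116,209). Next I'll segment these for positions.

```bash
python3 - <<'E'
from h import *
R={'yellow':((22,120,80),(35,255,255)),'purple':((135,80,40),(165,255,255)),'red':((0,150,90),(6,255,255)),'blue':((92,60,60),(112,255,255))}
for n,roi in(('top',(120,390,130,225)),('scene',(90,380,100,320))):
    i=imaging.camera_info(n); im=cv2.imread(f'pics/{n}0.png'); hsv=cv2.cvtColor(im,cv2.COLOR_BGR2HSV)
    for k,(a,b) in R.items():
        m=cv2.inRange(hsv,a,b); 
        N,l,s,c=cv2.connectedComponentsWithStats(m)
        for j in range(1,N):
            x,y=c[j]
            if s[j,4]>8 and roi[0]<x<roi[1] and roi[2]<y<roi[3]:
                print(n,k,s[j].tolist(),np.round(c[j],1),*[np.round(ray(i,c[j],z)[:2],3) for z in(0.006,.03,.079,.09)])
im=cv2.imread('pics/top0.png')[130:225,100:390]
cv2.imwrite('pics/topc.png',cv2.resize(im,None,fx=2.75,fy=2.75,interpolation=cv2.INTER_CUBIC))
E
```

```text
top yellow [213, 143, 5, 6, 23] [215.1 145.3] [0.675 0.14 ] [0.67  0.138] [0.66  0.134] [0.658 0.133]
top yellow [220, 144, 4, 5, 18] [221.6 145.9] [0.673 0.115] [0.668 0.114] [0.658 0.111] [0.656 0.11 ]
top yellow [230, 146, 18, 19, 259] [238.1 155.2] [0.638 0.052] [0.634 0.051] [0.625 0.05 ] [0.623 0.05 ]
top yellow [212, 152, 5, 5, 21] [214. 154.] [0.641 0.144] [0.637 0.142] [0.628 0.138] [0.626 0.137]
top yellow [219, 152, 4, 6, 20] [220.6 154.8] [0.639 0.119] [0.635 0.117] [0.626 0.114] [0.624 0.113]
top yellow [265, 204, 9, 10, 64] [268.6 208.4] [ 0.436 -0.066] [ 0.435 -0.065] [ 0.433 -0.062] [ 0.433 -0.062]
top purple [148, 142, 11, 6, 37] [153.1 144.4] [0.675 0.376] [0.67 0.37] [0.66  0.359] [0.658 0.356]
top purple [166, 147, 19, 19, 230] [175.1 156.3] [0.63  0.291] [0.626 0.287] [0.617 0.278] [0.615 0.276]
top purple [146, 150, 11, 7, 38] [150.9 153. ] [0.641 0.383] [0.637 0.378] [0.628 0.366] [0.626 0.363]
top purple [167, 198, 9, 10, 65] [171.1 202.6] [0.453 0.301] [0.452 0.297] [0.449 0.288] [0.449 0.286]
top red [269, 140, 5, 6, 19] [270.9 142.4] [ 0.69  -0.073] [ 0.685
[... 1704 characters left out ...]
0.568 0.363] [0.585 0.367] [0.62  0.375] [0.628 0.377]
scene purple [340, 278, 10, 12, 70] [344.6 283. ] [0.604 0.356] [0.62 0.36] [0.653 0.369] [0.66  0.371]
scene red [282, 173, 12, 14, 104] [287.7 178.4] [0.382 0.055] [0.404 0.068] [0.45  0.095] [0.46  0.101]
scene red [157, 183, 43, 25, 355] [179.2 195.4] [ 0.622 -0.156] [ 0.637 -0.137] [ 0.669 -0.098] [ 0.676 -0.089]
scene red [285, 191, 7, 2, 9] [287.8 191.6] [0.428 0.085] [0.449 0.097] [0.492 0.122] [0.502 0.128]
scene blue [175, 121, 19, 30, 427] [184.8 134.4] [ 0.401 -0.342] [ 0.423 -0.317] [ 0.468 -0.267] [ 0.478 -0.255]
scene blue [123, 143, 22, 31, 489] [135.  156.6] [ 0.578 -0.39 ] [ 0.595 -0.364] [ 0.629 -0.311] [ 0.637 -0.299]
```

View pics/topc.png

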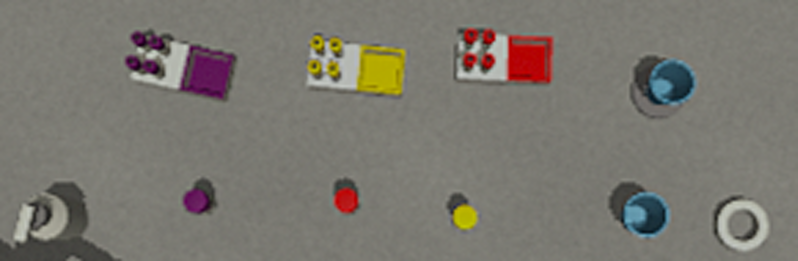

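Estimated tubes: yellow (.433,-.061), purple (.449,.288), red (.452,.094). Pockets: yellow (.634,.052), purple (.628,.289), red (.656,-.154). With yaw 0, tool x/y/z is world x/-z/y. I'll turn to yaw 0 and move over purple.

Call:
apply_moves(deltas=[{"dp": [0, 0, 0], "roll": 0.1838, "grip": -1}, {"dp": [0, 0, 0], "roll": 0.1838, "grip": -1}, {"dp": [0, 0, 0], "roll": 0.1838, "grip": -1}, {"dp": [0, 0, 0], "roll": 0.1838, "grip": -1}, {"dp": [0, 0, 0], "roll": 0.1838, "grip": -1}, {"dp": [0, 0, 0], "roll": 0.1838, "grip": -1}, {"dp": [0.04, 0, -0.04], "roll": 0, "grip": -1}, {"dp": [0.04, 0, -0.04], "roll": 0, "grip": -1}, {"dp": [0.04, 0, -0.04], "roll": 0, "grip": -1}, {"dp": [0.04, 0, -0.04], "roll": 0, "grip": -1}], newtons=30)

```text
time_s: 1.4
ee_pos: [0.409, 0.3294, 0.2164]
eef_rot: [-1.571, 0.0, 0.0]
force: [1.1, -0.1, 0.5]
grip_width: 0.0941
```

Call:
apply_moves(deltas=[{"dp": [0.04, 0, -0.04], "roll": 0, "grip": -1}, {"dp": [0, 0, 0], "roll": 0, "grip": -1}, {"dp": [0, 0, 0], "roll": 0, "grip": -1}])

```text
time_s: 1.78
ee_pos: [0.4477, 0.2911, 0.2162]
eef_rot: [-1.571, 0.001, -0.0]
force: [-0.5, -0.6, -0.2]
grip_width: 0.0939
```

```bash
python3 - <<'E'
from h import *
im,i=snap('wrist','w1.png'); print(ctrl.get_obs()['ee_pos'],ctrl.get_obs()['eef_rot'])
for p in[(.449,.288,.09),(.628,.289,.034),(.452,.094,.09),(.634,.052,.034)]: print(p,proj(i,p))
E
```

```text
[0.44745814 0.29151805 0.21632585] [-1.57084062e+00  3.53225544e-04  8.93748865e-04]
(0.449, 0.288, 0.09) [253.13129289 198.33875678]
(0.628, 0.289, 0.034) [393.42594174 186.33159181]
(0.452, 0.094, 0.09) [255.29213988 346.45798557]
(0.634, 0.052, 0.034) [376.62495126 341.08803124]
```

View pics/w1.png

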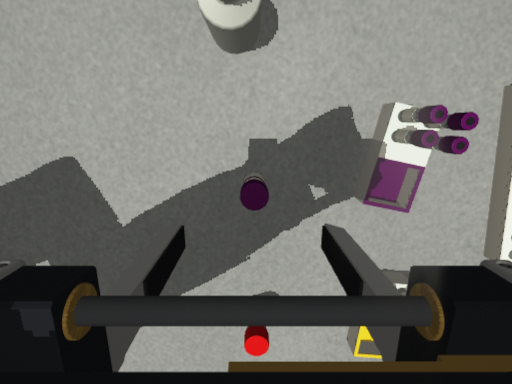

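Purple's cap is at (254,194), i.e. about (.449,.292), with its pocket centre at (393,185), i.e. about (.628,.290). The gripper is directly above the tube, so I descend and grip.

Call:
apply_moves(deltas=[{"dp": [0, 0.035, 0], "roll": 0, "grip": -1}, {"dp": [0, 0.035, 0], "roll": 0, "grip": -1}, {"dp": [0, 0.035, 0], "roll": 0, "grip": -1}, {"dp": [0.001, 0.025, 0], "roll": 0, "grip": -1}, {"dp": [0, 0.015, 0], "roll": 0, "grip": -1}, {"dp": [0, 0, 0], "roll": 0, "grip": 1}, {"dp": [0, 0, 0], "roll": 0, "grip": 1}, {"dp": [0, 0, 0], "roll": 0, "grip": 1}, {"dp": [0, 0, 0], "roll": 0, "grip": 1}, {"dp": [0, 0, 0], "roll": 0, "grip": 1}])

```text
time_s: 3.08
ee_pos: [0.4492, 0.291, 0.0717]
eef_rot: [-1.571, -0.0, 0.0]
force: [-0.5, -1.4, 0.2]
grip_width: 0.0473
```

Call:
apply_moves(deltas=[{"dp": [0, 0, 0], "roll": 0, "grip": 1}, {"dp": [0, 0, 0], "roll": 0, "grip": 1}, {"dp": [0, 0, 0], "roll": 0, "grip": 1}, {"dp": [0, 0, 0], "roll": 0, "grip": 1}, {"dp": [0, 0, 0], "roll": 0, "grip": 1}])

```text
time_s: 3.7
ee_pos: [0.4491, 0.2909, 0.0715]
eef_rot: [-1.571, -0.0, 0.0]
force: [-0.1, 0.4, 0.8]
grip_width: 0.0314
```

Call:
apply_moves(deltas=[{"dp": [0, -0.02, 0], "roll": 0, "grip": 1}, {"dp": [0, -0.03, 0], "roll": 0, "grip": 1}, {"dp": [0, -0.02, 0], "roll": 0, "grip": 1}, {"dp": [0.03, 0, 0], "roll": 0, "grip": 1}, {"dp": [0.04, 0, 0], "roll": 0, "grip": 1}, {"dp": [0.04, 0, 0], "roll": 0, "grip": 1}, {"dp": [0.04, 0, 0], "roll": 0, "grip": 1}, {"dp": [0.03, 0, 0], "roll": 0, "grip": 1}, {"dp": [0, 0, 0], "roll": 0, "grip": 1}, {"dp": [0, 0, 0], "roll": 0, "grip": 1}])

```text
time_s: 4.95
ee_pos: [0.6283, 0.291, 0.141]
eef_rot: [-1.571, 0.001, 0.0]
force: [0.5, -0.7, -0.5]
grip_width: 0.0314
```

```bash
python3 - <<'E'
from h import *
im,i=snap('wrist','w2.png'); print(ctrl.get_obs()['ee_pos'],ctrl.get_obs()['grip_width'])
print(proj(i,(.628,.290,.034)))
E
```

```text
[0.62823069 0.29119918 0.14143249] 0.03073374559299441
[251.61580367 201.28567521]
```

View pics/w2.png

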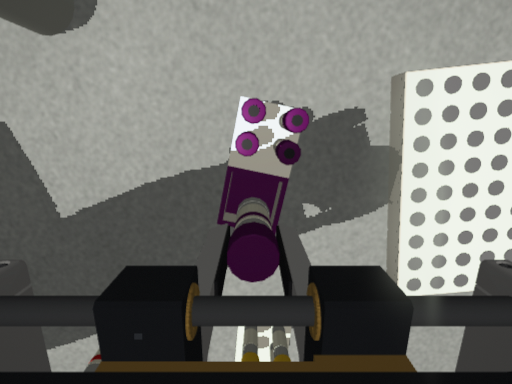

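The tube hangs plumb over the pocket (rim centre about (253,200), matching the prediction), so I lower and release.

Call:
apply_moves(deltas=[{"dp": [0, 0.025, 0], "roll": 0, "grip": 1}, {"dp": [0, 0.025, 0], "roll": 0, "grip": 1}, {"dp": [0, 0.01, 0], "roll": 0, "grip": 1}, {"dp": [0, 0.004, 0], "roll": 0, "grip": 1}, {"dp": [0, 0, 0], "roll": 0, "grip": 1}, {"dp": [0, 0, 0], "roll": 0, "grip": -1}, {"dp": [0, 0, 0], "roll": 0, "grip": -1}, {"dp": [0, 0, 0], "roll": 0, "grip": -1}, {"dp": [0, 0, 0], "roll": 0, "grip": -1}, {"dp": [0, 0, 0], "roll": 0, "grip": -1}])

```text
time_s: 6.25
ee_pos: [0.629, 0.291, 0.0774]
eef_rot: [-1.571, 0.0, 0.0]
force: [0.1, 0.5, -0.2]
grip_width: 0.078
```

Call:
apply_moves(deltas=[{"dp": [0, -0.03, 0], "roll": 0, "grip": -1}, {"dp": [0, -0.04, 0], "roll": 0, "grip": -1}, {"dp": [0, -0.04, 0], "roll": 0, "grip": -1}, {"dp": [0, -0.03, 0], "roll": 0, "grip": -1}, {"dp": [-0.03, 0, -0.035], "roll": 0, "grip": -1}, {"dp": [-0.035, 0, -0.035], "roll": 0, "grip": -1}, {"dp": [-0.035, 0, -0.04], "roll": 0, "grip": -1}, {"dp": [-0.04, 0, -0.045], "roll": 0, "grip": -1}, {"dp": [-0.036, 0, -0.04], "roll": 0, "grip": -1}, {"dp": [0, 0, 0], "roll": 0, "grip": -1}])

```text
time_s: 7.5
ee_pos: [0.4517, 0.0944, 0.2181]
eef_rot: [-1.571, -0.001, -0.002]
force: [-0.0, 0.5, -0.3]
grip_width: 0.094
```

Call:
apply_moves(deltas=[{"dp": [0, 0, 0], "roll": 0, "grip": -1}])

```text
time_s: 7.62
ee_pos: [0.4536, 0.0962, 0.2179]
eef_rot: [-1.571, -0.001, -0.0]
force: [1.4, 0.0, -0.6]
grip_width: 0.0939
```

```bash
python3 - <<'E'
from h import *
im,i=snap('wrist','w3.png'); print(ctrl.get_obs()['ee_pos'])
for p in[(.452,.094,.09),(.634,.052,.034),(.628,.29,.096)]: print(p,proj(i,p))
hsv=cv2.cvtColor(im,cv2.COLOR_BGR2HSV)
m=cv2.inRange(hsv,(0,120,60),(6,255,255)); N,l,s,c=cv2.connectedComponentsWithStats(m)
for j in range(1,N):
    if s[j,4]>60: print('red',s[j],c[j],ray(i,c[j],.085))
E
```

```text
[0.45374815 0.09646474 0.21762796]
(0.452, 0.094, 0.09) [250.27097958 197.18429795]
(0.634, 0.052, 0.034) [388.36210389 217.17071053]
(0.628, 0.29, 0.096) [448.15393412 -14.2268259 ]
red [237 177  29  33 625] [250.8848 194.3856] [0.45263841 0.09587395 0.085     ]
red [362 329  21  33 242] [368.59090909 347.72727273] [ 0.6049147  -0.10883748  0.085     ]
```

View pics/w3.png

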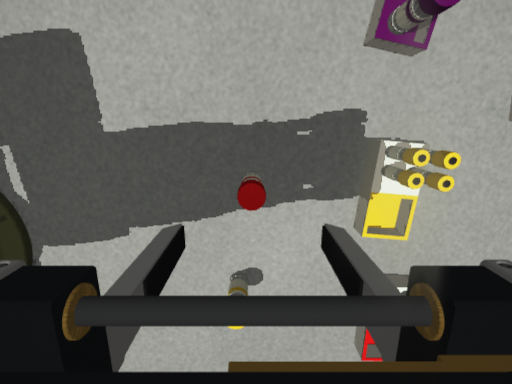

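Red cap is at (251,194), i.e. (.4525,.096). The yellow pocket centre (388,216) gives (.634,.053), and purple stands in its pocket at top right. Picking red.

Call:
apply_moves(deltas=[{"dp": [-0.001, 0.035, 0], "roll": 0, "grip": -1}, {"dp": [0, 0.035, 0], "roll": 0, "grip": -1}, {"dp": [0, 0.035, 0], "roll": 0, "grip": -1}, {"dp": [0, 0.03, 0], "roll": 0, "grip": -0.5}, {"dp": [0, 0.011, 0], "roll": 0, "grip": 0}, {"dp": [0, 0, 0], "roll": 0, "grip": 1}, {"dp": [0, 0, 0], "roll": 0, "grip": 1}, {"dp": [0, 0, 0], "roll": 0, "grip": 1}, {"dp": [0, 0, 0], "roll": 0, "grip": 1}, {"dp": [0, 0, 0], "roll": 0, "grip": 1}])

```text
time_s: 8.93
ee_pos: [0.4523, 0.0959, 0.0718]
eef_rot: [-1.571, -0.001, 0.0]
force: [-0.4, 0.0, 2.5]
grip_width: 0.0314
```

Call:
apply_moves(deltas=[{"dp": [0, 0, 0], "roll": 0, "grip": 1}, {"dp": [0, 0, 0], "roll": 0, "grip": 1}, {"dp": [0, 0, 0], "roll": 0, "grip": 1}, {"dp": [0, 0, 0], "roll": 0, "grip": 1}])

```text
time_s: 9.43
ee_pos: [0.4523, 0.096, 0.0718]
eef_rot: [-1.571, -0.001, 0.0]
force: [-0.5, 0.2, 5.5]
grip_width: 0.0318
```

Call:
apply_moves(deltas=[{"dp": [0, -0.025, 0], "roll": 0, "grip": 1}, {"dp": [0, -0.03, 0], "roll": 0, "grip": 1}, {"dp": [0, -0.02, 0], "roll": 0, "grip": 1}, {"dp": [0.03, 0, 0], "roll": 0, "grip": 1}, {"dp": [0.035, 0, -0.03], "roll": 0, "grip": 1}, {"dp": [0.035, 0, -0.04], "roll": 0, "grip": 1}, {"dp": [0, 0, -0.045], "roll": 0, "grip": 1}, {"dp": [0, 0, -0.045], "roll": 0, "grip": 1}, {"dp": [0, 0, -0.045], "roll": 0, "grip": 1}, {"dp": [0, 0, -0.045], "roll": 0, "grip": 1}])

```text
time_s: 10.68
ee_pos: [0.5518, -0.1555, 0.1461]
eef_rot: [-1.571, 0.001, 0.0]
force: [0.7, 1.4, 0.0]
grip_width: 0.0318
```

Call:
apply_moves(deltas=[{"dp": [0.035, 0, 0], "roll": 0, "grip": 1}, {"dp": [0.04, 0, 0], "roll": 0, "grip": 1}, {"dp": [0.028, 0, 0], "roll": 0, "grip": 1}, {"dp": [0, 0, 0], "roll": 0, "grip": 1}, {"dp": [0, 0, 0], "roll": 0, "grip": 1}, {"dp": [0, 0, 0], "roll": 0, "grip": 1}])

```text
time_s: 11.42
ee_pos: [0.6545, -0.1541, 0.1467]
eef_rot: [-1.571, 0.0, -0.0]
force: [0.7, -0.1, 0.0]
grip_width: 0.0316
```

```bash
python3 - <<'E'
from h import *
im,i=snap('wrist','w4.png'); o=ctrl.get_obs();print(o['ee_pos'],o['force'])
print(proj(i,(.656,-.154,.034)))
E
```

```text
[ 0.65466266 -0.15411306  0.14680918] [ 0.10252201  0.15063325 -0.5032195 ]
[253.27800988 198.7656411 ]
```

View pics/w4.png

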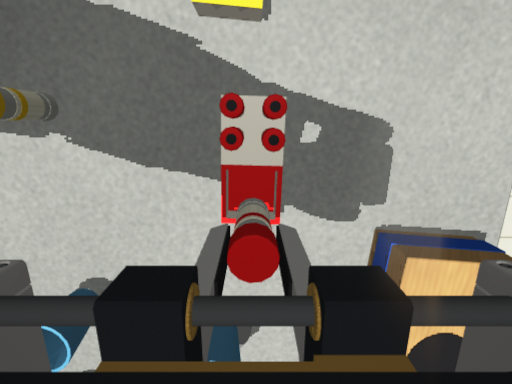

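```bash
python3 - <<'E'
from h import *
i=imaging.camera_info('wrist')
print([ray(i,p,.034).round(4) for p in[(221,165),(282,165),(221,221),(281,221)]], ray(i,(253,121),.1))
E
```

```text
[array([ 0.6237, -0.119 ,  0.034 ]), array([ 0.6849, -0.1189,  0.034 ]), array([ 0.622 , -0.1785,  0.034 ]), array([ 0.6855, -0.1784,  0.034 ])] [ 0.65574384 -0.0767604   0.1       ]
```

Pocket rim measures to a centre of (.654,-.149), so I correct by +5 mm in y, then lower and release.

Call:
apply_moves(deltas=[{"dp": [0, 0.02, 0.005], "roll": 0, "grip": 1}, {"dp": [0, 0.025, 0], "roll": 0, "grip": 1}, {"dp": [0, 0.015, 0], "roll": 0, "grip": 1}, {"dp": [0, 0.009, 0], "roll": 0, "grip": 1}, {"dp": [0, 0, 0], "roll": 0, "grip": 1}, {"dp": [0, 0, 0], "roll": 0, "grip": -1}, {"dp": [0, 0, 0], "roll": 0, "grip": -1}, {"dp": [0, 0, 0], "roll": 0, "grip": -1}, {"dp": [0, 0, 0], "roll": 0, "grip": -1}, {"dp": [0, 0, 0], "roll": 0, "grip": -1}])

```text
time_s: 12.72
ee_pos: [0.6551, -0.149, 0.0775]
eef_rot: [-1.571, -0.0, 0.0]
force: [-0.2, 0.1, -0.2]
grip_width: 0.0777
```

Call:
apply_moves(deltas=[{"dp": [0, -0.03, 0], "roll": 0, "grip": -1}, {"dp": [0, -0.04, 0], "roll": 0, "grip": -1}, {"dp": [0, -0.04, 0], "roll": 0, "grip": -1}, {"dp": [0, -0.03, 0], "roll": 0, "grip": -1}, {"dp": [-0.04, 0, 0.015], "roll": 0, "grip": -1}, {"dp": [-0.045, 0, 0.02], "roll": 0, "grip": -1}, {"dp": [-0.045, 0, 0.02], "roll": 0, "grip": -1}, {"dp": [-0.05, 0, 0.02], "roll": 0, "grip": -1}, {"dp": [-0.04, 0, 0.015], "roll": 0, "grip": -1}, {"dp": [0, 0, 0], "roll": 0, "grip": -1}])

```text
time_s: 13.98
ee_pos: [0.4337, -0.0584, 0.2181]
eef_rot: [-1.571, -0.001, 0.001]
force: [0.5, -0.3, 0.4]
grip_width: 0.0933
```

Call:
apply_moves(deltas=[{"dp": [0, 0, 0], "roll": 0, "grip": -1}, {"dp": [0, 0, 0], "roll": 0, "grip": -1}])

```text
time_s: 14.22
ee_pos: [0.4357, -0.0593, 0.2173]
eef_rot: [-1.571, 0.0, -0.0]
force: [0.7, -0.1, -0.2]
grip_width: 0.0938
```

```bash
python3 - <<'E'
from h import *
im,i=snap('wrist','w5.png'); print(ctrl.get_obs()['ee_pos'])
hsv=cv2.cvtColor(im,cv2.COLOR_BGR2HSV)
m=cv2.inRange(hsv,(20,100,50),(38,255,255)); N,l,s,c=cv2.connectedComponentsWithStats(m)
for j in range(1,N):
    if s[j,4]>60: print('yel',s[j],c[j],ray(i,c[j],.085),ray(i,c[j],.02))
E
```

```text
[ 0.43563918 -0.05930831  0.21719214]
yel [438   0  35  29 608] [454.67434211  14.53947368] [0.62632003 0.11527136 0.085     ] [0.66741321 0.13662381 0.02      ]
yel [470   3  38  29 651] [488.03225806  17.7265745 ] [0.65824614 0.11264962 0.085     ] [0.706265   0.13343335 0.02      ]
yel [ 390   60   65   61 2317] [417.64652568  91.30729391] [0.60194331 0.04741963 0.085     ] [0.63774849 0.05405312 0.02      ]
yel [236 177  28  34 729] [249.58573388 193.98902606] [ 0.43311057 -0.05910843  0.085     ] [ 0.43229114 -0.07558389  0.02      ]
```

View pics/w5.png

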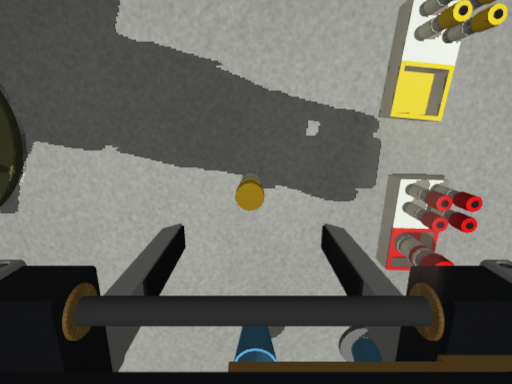

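The yellow cap at (250,194) gives (.433,-.059). The red tube stands in its pocket. Picking yellow.

Call:
apply_moves(deltas=[{"dp": [-0.0025, 0.035, 0], "roll": 0, "grip": -1}, {"dp": [0, 0.035, 0], "roll": 0, "grip": -1}, {"dp": [0, 0.035, 0], "roll": 0, "grip": -1}, {"dp": [0, 0.03, 0], "roll": 0, "grip": -0.5}, {"dp": [0, 0.011, 0], "roll": 0, "grip": 0}, {"dp": [0, 0, 0], "roll": 0, "grip": 1}, {"dp": [0, 0, 0], "roll": 0, "grip": 1}, {"dp": [0, 0, 0], "roll": 0, "grip": 1}, {"dp": [0, 0, 0], "roll": 0, "grip": 1}, {"dp": [0, 0, 0], "roll": 0, "grip": 1}])

```text
time_s: 15.52
ee_pos: [0.4328, -0.0591, 0.0717]
eef_rot: [-1.571, -0.001, 0.0]
force: [-0.5, -0.1, 2.7]
grip_width: 0.0314
```

Call:
apply_moves(deltas=[{"dp": [0, 0, 0], "roll": 0, "grip": 1}, {"dp": [0, 0, 0], "roll": 0, "grip": 1}, {"dp": [0, -0.025, 0], "roll": 0, "grip": 1}, {"dp": [0, -0.03, 0], "roll": 0, "grip": 1}, {"dp": [0, -0.02, 0], "roll": 0, "grip": 1}, {"dp": [0.03, 0, 0.03], "roll": 0, "grip": 1}, {"dp": [0.035, 0, 0.035], "roll": 0, "grip": 1}, {"dp": [0.04, 0, 0.03], "roll": 0, "grip": 1}, {"dp": [0.04, 0, 0.017], "roll": 0, "grip": 1}, {"dp": [0.03, 0, 0], "roll": 0, "grip": 1}])

```text
time_s: 16.77
ee_pos: [0.6086, 0.0544, 0.1457]
eef_rot: [-1.571, 0.001, 0.002]
force: [-0.3, -0.1, -1.8]
grip_width: 0.0316
```

Call:
apply_moves(deltas=[{"dp": [0.026, 0, 0], "roll": 0, "grip": 1}, {"dp": [0, 0, 0], "roll": 0, "grip": 1}, {"dp": [0, 0, 0], "roll": 0, "grip": 1}, {"dp": [0, 0, 0], "roll": 0, "grip": 1}])

```text
time_s: 17.27
ee_pos: [0.633, 0.053, 0.1466]
eef_rot: [-1.571, 0.0, 0.0]
force: [0.5, 0.3, -0.1]
grip_width: 0.0314
```

```bash
python3 - <<'E'
from h import *
im,i=snap('wrist','w6.png'); o=ctrl.get_obs();print(o['ee_pos'],o['grip_width'])
print(proj(i,(.634,.053,.034)))
E
```

```text
[0.6331603  0.05300049 0.14671205] 0.03085615608525247
[252.79721195 198.86907514]
```

View pics/w6.png

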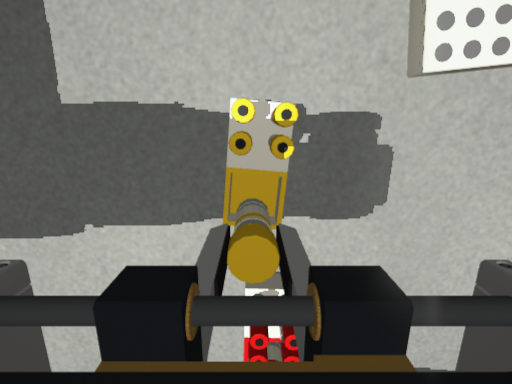

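The pocket rim centre at about (254,198) matches, so I lower, release and go above the beaker.

Call:
apply_moves(deltas=[{"dp": [0, 0.02, 0], "roll": 0, "grip": 1}, {"dp": [0, 0.025, 0], "roll": 0, "grip": 1}, {"dp": [0, 0.015, 0], "roll": 0, "grip": 1}, {"dp": [0, 0.009, 0], "roll": 0, "grip": 1}, {"dp": [0, 0, 0], "roll": 0, "grip": 1}, {"dp": [0, 0, 0], "roll": 0, "grip": -1}, {"dp": [0, 0, 0], "roll": 0, "grip": -1}, {"dp": [0, 0, 0], "roll": 0, "grip": -1}, {"dp": [0, 0, 0], "roll": 0, "grip": -1}, {"dp": [0, 0, 0], "roll": 0, "grip": -1}])

```text
time_s: 18.58
ee_pos: [0.6336, 0.053, 0.0775]
eef_rot: [-1.571, -0.0, 0.0]
force: [-0.1, -0.3, 0.2]
grip_width: 0.0776
```

Call:
apply_moves(deltas=[{"dp": [0, -0.03, 0], "roll": 0, "grip": -1}, {"dp": [0, -0.04, 0], "roll": 0, "grip": -1}, {"dp": [0, -0.04, 0], "roll": 0, "grip": -1}, {"dp": [0, -0.03, 0], "roll": 0, "grip": -1}, {"dp": [-0.03, 0, -0.04], "roll": 0, "grip": -1}, {"dp": [-0.03, 0, -0.05], "roll": 0, "grip": -1}, {"dp": [-0.03, 0, -0.05], "roll": 0, "grip": -1}, {"dp": [-0.03, 0, -0.05], "roll": 0, "grip": -1}, {"dp": [-0.03, 0, -0.05], "roll": 0, "grip": -1}, {"dp": [-0.03, 0, -0.05], "roll": 0, "grip": -1}])

```text
time_s: 19.82
ee_pos: [0.4525, -0.2385, 0.2177]
eef_rot: [-1.571, -0.0, 0.0]
force: [1.4, -0.4, 0.3]
grip_width: 0.094
```

Call:
apply_moves(deltas=[{"dp": [-0.01, 0, -0.05], "roll": 0, "grip": -1}, {"dp": [0, 0, -0.012], "roll": 0, "grip": -1}, {"dp": [0, 0, 0], "roll": 0, "grip": -1}, {"dp": [0, 0, 0], "roll": 0, "grip": -1}])

```text
time_s: 20.32
ee_pos: [0.4441, -0.2979, 0.2174]
eef_rot: [-1.571, 0.0, 0.002]
force: [0.4, -0.2, -0.4]
grip_width: 0.0944
```

```bash
python3 - <<'E'
from h import *
im,i=snap('wrist','w7.png'); print(ctrl.get_obs()['ee_pos'])
print(proj(i,(.443,-.299,.08)),proj(i,(.616,-.334,.09)))
E
```

```text
[ 0.44414797 -0.29785501  0.21748879]
[250.96375128 194.07510013] [405.44092484 227.03094454]
```

View pics/w7.png

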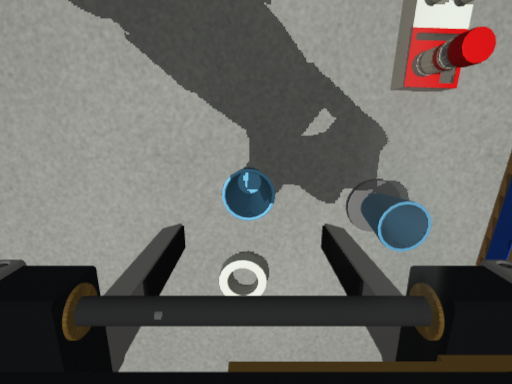

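The loose beaker's rim centre at (248,194) gives (.440,-.299). The stack rim at (404,225) gives about (.615,-.332). Picking the beaker gently.

Call:
apply_moves(deltas=[{"dp": [-0.004, 0.035, -0.001], "roll": 0, "grip": -1}, {"dp": [0, 0.03, 0], "roll": 0, "grip": -1}, {"dp": [0, 0.03, 0], "roll": 0, "grip": -1}, {"dp": [0, 0.03, 0], "roll": 0, "grip": -1}, {"dp": [0, 0.02, 0], "roll": 0, "grip": -1}, {"dp": [0, 0.008, 0], "roll": 0, "grip": -1}, {"dp": [0, 0, 0], "roll": 0, "grip": 1}, {"dp": [0, 0, 0], "roll": 0, "grip": 1}, {"dp": [0, 0, 0], "roll": 0, "grip": 1}, {"dp": [0, 0, 0], "roll": 0, "grip": 1}], newtons=12)

```text
time_s: 21.62
ee_pos: [0.4398, -0.3002, 0.0649]
eef_rot: [-1.571, -0.0, 0.0]
force: [-0.3, 0.4, 1.8]
grip_width: 0.0594
```

Call:
apply_moves(deltas=[{"dp": [0, 0, 0], "roll": 0, "grip": 1}, {"dp": [0, 0, 0], "roll": 0, "grip": 1}, {"dp": [0, 0, 0], "roll": 0, "grip": 1}, {"dp": [0, -0.02, 0], "roll": 0, "grip": 1}, {"dp": [0, -0.03, 0], "roll": 0, "grip": 1}, {"dp": [0, -0.03, 0], "roll": 0, "grip": 1}, {"dp": [0, -0.03, 0], "roll": 0, "grip": 1}, {"dp": [0, -0.015, 0], "roll": 0, "grip": 1}, {"dp": [0, 0, 0], "roll": 0, "grip": 1}])

```text
time_s: 22.75
ee_pos: [0.4398, -0.3001, 0.1896]
eef_rot: [-1.571, -0.001, 0.0]
force: [0.3, 0.7, -0.6]
grip_width: 0.0593
```

Call:
apply_moves(deltas=[{"dp": [0.03, 0, 0], "roll": 0, "grip": 1}, {"dp": [0.035, 0, -0.005], "roll": 0, "grip": 1}, {"dp": [0.035, 0, -0.01], "roll": 0, "grip": 1}, {"dp": [0.035, 0, -0.01], "roll": 0, "grip": 1}, {"dp": [0.025, 0, -0.008], "roll": 0, "grip": 1}, {"dp": [0.015, 0, 0], "roll": 0, "grip": 1}, {"dp": [0, 0, 0], "roll": 0, "grip": 1}, {"dp": [0, 0, 0], "roll": 0, "grip": 1}, {"dp": [0, 0, 0], "roll": 0, "grip": 1}])

```text
time_s: 23.88
ee_pos: [0.6142, -0.3331, 0.1894]
eef_rot: [-1.571, 0.0, -0.0]
force: [0.4, 0.3, -0.3]
grip_width: 0.0597
```

```bash
python3 - <<'E'
from h import *
im,i=snap('wrist','w8.png'); o=ctrl.get_obs();print(o['ee_pos'],o['grip_width'])
s,_=snap('scene','s8.png')
cv2.imwrite('pics/c8.png',np.hstack([im[100:384,120:390],cv2.resize(s[60:200,80:220],(284,284),interpolation=cv2.INTER_CUBIC)]))
for p in[(.615,-.332,.09),(.615,-.332+.0305,.09),(.615-.0305,-.332,.09),(.615+.0305,-.332,.09)]: print(p,proj(i,p).round(1))
E
```

```text
[ 0.61425929 -0.33311972  0.18961953] 0.05951977891332514
(0.615, -0.332, 0.09) [252.7 201.3]
(0.615, -0.3015, 0.09) [252.7 170.7]
(0.5845, -0.332, 0.09) [221.8 201.3]
(0.6455, -0.332, 0.09) [283.5 201.4]
```

View pics/c8.png

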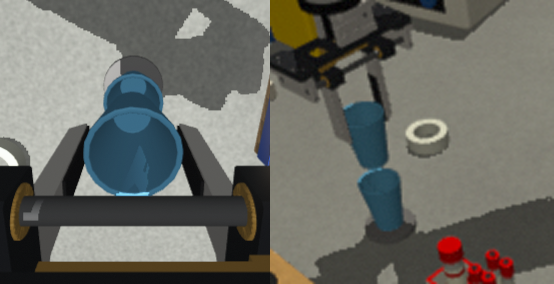

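```bash
python3 - <<'E'
from h import *
i=imaging.camera_info('wrist'); im=cv2.imread('pics/w8.png'); t=np.linspace(0,2*np.pi,200)
big=cv2.resize(im[150:310,180:340],None,fx=4,fy=4,interpolation=cv2.INTER_CUBIC)[:600]
def draw(c,z,r,col):
    q=np.array([proj(i,(c[0]+r*np.cos(a),c[1]+r*np.sin(a),z)) for a in t]); cv2.polylines(big,[np.int32((q-[180,150]+.5)*4)],True,col,1)
draw((.615,-.332),.09,.0305,(0,0,255)); draw((.6142,-.3331),.205,.0305,(0,255,255))
cv2.imwrite('pics/o8.png',big)
E
```

```text
(no output)
```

View pics/o8.png

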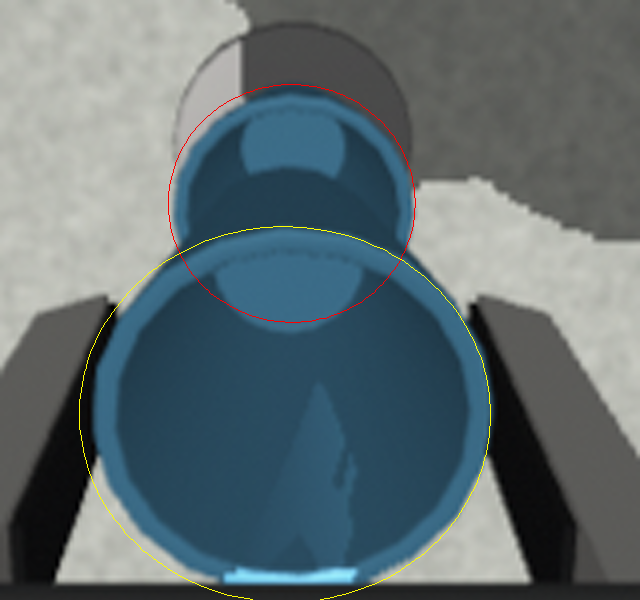

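The overlay shows both rims within about 1.5 mm of the prediction: stack about (.6156,-.333), held beaker about (.6153,-.3316). I shift -1.5 mm in y and lower slowly, watching the force.

Call:
apply_moves(deltas=[{"dp": [0, 0.015, -0.0015], "roll": 0, "grip": 1}, {"dp": [0, 0.015, 0], "roll": 0, "grip": 1}, {"dp": [0, 0.012, 0], "roll": 0, "grip": 1}, {"dp": [0, 0.01, 0], "roll": 0, "grip": 1}, {"dp": [0, 0.008, 0], "roll": 0, "grip": 1}, {"dp": [0, 0.006, 0], "roll": 0, "grip": 1}, {"dp": [0, 0.004, 0], "roll": 0, "grip": 1}, {"dp": [0, 0, 0], "roll": 0, "grip": 1}])

```text
time_s: 24.98
ee_pos: [0.6147, -0.3345, 0.1193]
eef_rot: [-1.571, 0.0, 0.0]
force: [0.5, 1.0, -0.5]
grip_width: 0.0593
```

Call:
apply_moves(deltas=[{"dp": [0, 0.003, 0], "roll": 0, "grip": 1}, {"dp": [0, 0.003, 0], "roll": 0, "grip": 1}, {"dp": [0, 0, 0], "roll": 0, "grip": 1}, {"dp": [0, 0, 0], "roll": 0, "grip": 1}])

```text
time_s: 25.48
ee_pos: [0.6147, -0.3345, 0.1135]
eef_rot: [-1.571, -0.0, 0.0]
force: [-1.2, -0.3, -0.5]
grip_width: 0.0595
```

Call:
apply_moves(deltas=[{"dp": [0, 0.0015, 0], "roll": 0, "grip": 1}, {"dp": [0, 0.0015, 0], "roll": 0, "grip": 1}, {"dp": [0, 0, 0], "roll": 0, "grip": 1}, {"dp": [0, 0, 0], "roll": 0, "grip": 1}])

```text
time_s: 25.98
ee_pos: [0.6148, -0.3345, 0.1104]
eef_rot: [-1.571, -0.0, 0.0]
force: [1.7, 0.4, 0.6]
grip_width: 0.0594
```

Foot is 1–2 mm above its seat with no contact load, so I release and retreat upward.

Call:
apply_moves(deltas=[{"dp": [0, 0, 0], "roll": 0, "grip": 0.1}, {"dp": [0, 0, 0], "roll": 0, "grip": -0.2}, {"dp": [0, 0, 0], "roll": 0, "grip": -0.6}, {"dp": [0, 0, 0], "roll": 0, "grip": -1}, {"dp": [0, 0, 0], "roll": 0, "grip": -1}, {"dp": [0, 0, 0], "roll": 0, "grip": -1}, {"dp": [0, 0, 0], "roll": 0, "grip": -1}])

```text
time_s: 26.85
ee_pos: [0.6147, -0.3345, 0.1104]
eef_rot: [-1.571, 0.0, 0.0]
force: [0.6, 0.1, 0.3]
grip_width: 0.0939
```

Call:
apply_moves(deltas=[{"dp": [0, -0.02, 0], "roll": 0, "grip": -1}, {"dp": [0, -0.04, 0], "roll": 0, "grip": -1}, {"dp": [0, -0.04, 0], "roll": 0, "grip": -1}, {"dp": [0, -0.04, 0], "roll": 0, "grip": -1}, {"dp": [-0.04, 0, 0], "roll": 0, "grip": -1}, {"dp": [-0.05, 0, 0], "roll": 0, "grip": -1}, {"dp": [-0.05, 0, 0], "roll": 0, "grip": -1}, {"dp": [-0.05, 0, 0], "roll": 0, "grip": -1}, {"dp": [-0.03, 0, 0], "roll": 0, "grip": -1}, {"dp": [0, 0, 0], "roll": 0, "grip": -1}])

```text
time_s: 28.1
ee_pos: [0.3936, -0.3349, 0.2525]
eef_rot: [-1.573, -0.002, -0.001]
force: [0.8, -0.1, 0.5]
grip_width: 0.0938
```

```bash
python3 - <<'E'
from h import *
t,i=snap('top','t9.png'); s,_=snap('scene','s9.png')
a=cv2.resize(t[130:225,100:390],(800,262),interpolation=cv2.INTER_CUBIC); b=cv2.resize(s[110:320,110:470],(580,338),interpolation=cv2.INTER_CUBIC)
b=cv2.copyMakeBorder(b,0,0,0,220,cv2.BORDER_CONSTANT); cv2.imwrite('pics/f9.png',np.vstack([a,b]))
print([proj(i,p).round(1) for p in[(.6155,-.3335,.124),(.628,.29,.096),(.634,.053,.096),(.655,-.149,.096)]])
E
```

```text
[array([346.3, 157.3]), array([171.1, 152.5]), array([237.3, 151.9]), array([293.4, 147.1])]
```

View pics/f9.png

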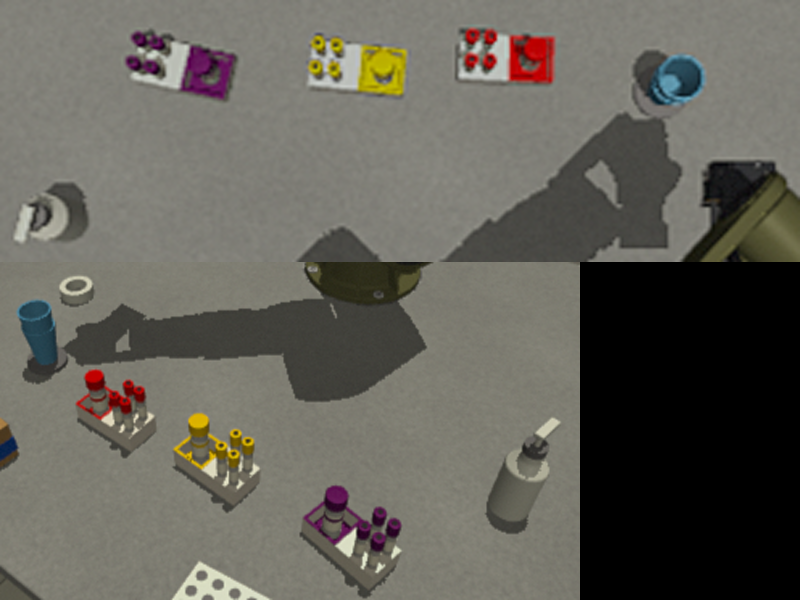

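All three tubes stand in their pockets. The beaker's upper rim is at top-view (346,158.6), against (346.3,157.3) predicted. The bottle and tape have not moved. Handing in.

```bash
python3 -c "
from h import *
print(ctrl.hand_in(), ctrl.get_obs()['time_s'])"
```

```text
the job is handed in; nothing more can be done
the job is handed in; nothing more can be done
```

I stood the purple, red and yellow tubes in the pockets of their own racks, nested the beaker in the stacked one, and handed the job in at about 28 s. The hand-in gives no verdict.

- **Tubes:** In the last top and scene pictures all three stand upright in their pockets. I judged this by eye and did not measure their final positions. The only correction needed was 5 mm for the red tube before lowering it, because the wrist view disagreed with the top-view estimate by that much.
- **Beaker:** I let it go 1–2 mm above its seat, by calculation from the gripper height, with no contact force showing. The last top picture puts its upper rim within about 5 mm of the predicted nested position (about 1.3 pixels). It looks upright and seated in the scene view, though I did not measure its seated height.
- **Bystanders:** The bottle and the tape roll show no visible movement. The arm hid the tape in the last top picture, so that check is from the scene view only.

No check failed.

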